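Refill the bench screwdriver rack in the same order

ROBOT

A 6-joint arm with a two-finger parallel gripper is mounted at the origin on the work surface. World frame = base frame: x ahead of the robot, y to its left, z up, the work surface at z = 0. Lengths are in m, angles in rad, forces in N, time in s.
With the tool pointing down it reaches from about 0.325 to 0.75 m from the base axis. Payload 7.6 kg.
Tool frame: the origin (TCP) lies midway between the tips of the shut fingers; the grasp point (between the pads) lies 19 mm behind it (r.hold_point_z is the distance from the TCP to the grasp point, in m); z points along the fingers, y is the line along which they close (so a half turn about z gives the same grasp; the last joint's range is limited). The gripper opens to 85 mm and grips with 20 to 120 N. Pads are 22 mm wide; open, the fingers measure 114 mm over their backs; the gripper's body (76 mm by 85 mm) begins 54 mm behind the grasp point. The pads swing forward as they close: fully open they stand 13 mm farther back than shut.
Start: joints at [1.101, 0.052, 1.401, -0, 1.689, -0.07], TCP at [0.204, 0.484, 0.209] pointing down, gripper open.
Joint ranges: [-2.9, 2.9], [-0.91, 2.17], [0.12, 2.37], [-1.06, 4.2], [0.26, 2.73], [-2.93, 2.93]. Speed limits (rad/s): [2.57, 2.57, 3.01, 3.14, 3.14, 3.14].

INTERFACE

Orientations are given as a 3x3 rotation matrix whose columns are the frame's x, y, z axes.
In Python, from cell import r, optics, ticket gives the robot as it stands.
- The arm moves only by the tool drive_tool, never from a script. Its argument "plan" is a list of rows, each a list of 3 entries, a list of its own where there are three numbers: the closure, from 0 (fully open) to 1 (shut), then the shift along the tool's x, y, z in m, then the turn, a rotation vector about the tool's x, y, z in degrees. In form: [[claw, [dx, dy, dz], [ax, ay, az]], ...]. A call has 1 to 20 rows; each row is the pose to reach, as a shift and turn from the pose commanded when the call began, along the tool's axes at that moment; what a row does not reach only later rows make up. A row lasts 1/8 s, in which the tool goes at most 62.5 mm and 10.7 degrees, less where a joint would pass 70% of its speed; a pose out of reach is approached as far as the arm can. A call with a gripper value outside its range is refused whole. The fingers move at their own pace and stop on an object; "newtons" is the grip in N (left out, the last holds). Time passes only in rows, so rows that repeat a pose let the fingers close. It gives the time, the measured TCP pose, the force, the opening and the grip force at its end, in the units of the state.
- r.sense(): the state, without advancing time (a new reading comes with each control period).
- optics.camera(name): name is "side" or "top"; returns the picture (384x512x3 uint8, red, green, blue); there is no depth.
- optics.camera_params(name): a dict with "vertical_fov" (degrees; the focal length in pixels is half the picture's height over the tangent of half this angle, whatever the lens; pixels are square), "cx", "cy" (the principal point, pixels), "extrinsics" (4x4, takes a point from world to camera coordinates). Camera axes: x right, y up, looking along -z (the intrinsics and any distortion apply to the point x, -y, -z); pixel columns grow to the right and rows downward; lengths in m; the calibration is good to about 2 mm. A picture is of the moment at which its call begins. camera_params takes no time and is no camera call.
- ticket.job_done(): hands the job in; it is judged then, once.
The state is a dict: "clock": time; "joints": joint angles; "joint_velocities": joint speeds; "tau": joint torques, N m; "tcp_pos": TCP position; "eef_rot": TCP orientation; "contact_force": force on the tool from outside, world axes, zero at the start; "torque": the same for the moment, N m; "gripper_width": finger opening in m; "gripper_force": force on a finger pad.
Only numpy, scipy, OpenCV 4.12 (cv2) and the standard library are available. Lean on these libraries where they do the work, as an engineer would, in place of code of your own. Each camera call takes 0.05 s, during which the arm holds its last target. There are 200 camera calls.

TASK

Move the four screwdrivers one by one from the holders on the metal rail into the empty wooden rack, so that they stand there in the same left-to-right order as they stood on the rail, seen from the robot. Lower each one into its hole, handle up, until the handle rests on the wood, and do not let any fall. Leave the plane, the roll of tape and the glue bottle where they are.

Things in the scene. Friction and masses are not known exactly. Their poses are not given: they have to be found in the camera images.
- driver_red_mid (a point): red screwdriver standing upright, handle up: round red plastic handle 85 mm long, 28 mm thick (32 mm at its flat lower shoulder), with thin black flutes, and below it a steel shank 6 mm thick and 60 mm long. 85 g. The point is the middle of the handle: 42.5 mm under its top, 42.5 mm above the shoulder, 102.5 mm above the blade's tip; z points up the handle
- driver_yellow_mid (a point): yellow screwdriver standing upright, handle up: round yellow plastic handle 85 mm long, 28 mm thick (32 mm at its flat lower shoulder), with thin black flutes, and below it a steel shank 6 mm thick and 60 mm long. 85 g. The point is the middle of the handle: 42.5 mm under its top, 42.5 mm above the shoulder, 102.5 mm above the blade's tip; z points up the handle
- driver_blue_mid (a point): blue screwdriver standing upright, handle up: round blue plastic handle 85 mm long, 28 mm thick (32 mm at its flat lower shoulder), with thin black flutes, and below it a steel shank 6 mm thick and 60 mm long. 85 g. The point is the middle of the handle: 42.5 mm under its top, 42.5 mm above the shoulder, 102.5 mm above the blade's tip; z points up the handle
- driver_green_mid (a point): green screwdriver standing upright, handle up: round green plastic handle 85 mm long, 28 mm thick (32 mm at its flat lower shoulder), with thin black flutes, and below it a steel shank 6 mm thick and 60 mm long. 85 g. The point is the middle of the handle: 42.5 mm under its top, 42.5 mm above the shoulder, 102.5 mm above the blade's tip; z points up the handle
- holder_red: fixed black clip-on holder with a red front tab, 40 x 40 x 20 mm, on the rail; at the start the red screwdriver stands in its 15 mm hole, shoulder on the holder's top. Origin on the hole's axis, at the block's underside, 20 mm below its top; same axes as the rail
- holder_yellow: fixed black clip-on holder with a yellow front tab, 40 x 40 x 20 mm, on the rail; at the start the yellow screwdriver stands in its 15 mm hole, shoulder on the holder's top. Origin on the hole's axis, at the block's underside, 20 mm below its top; same axes as the rail
- holder_blue: fixed black clip-on holder with a blue front tab, 40 x 40 x 20 mm, on the rail; at the start the blue screwdriver stands in its 15 mm hole, shoulder on the holder's top. Origin on the hole's axis, at the block's underside, 20 mm below its top; same axes as the rail
- holder_green: fixed black clip-on holder with a green front tab, 40 x 40 x 20 mm, on the rail; at the start the green screwdriver stands in its 15 mm hole, shoulder on the holder's top. Origin on the hole's axis, at the block's underside, 20 mm below its top; same axes as the rail
- rail: fixed stand, 280 mm long, whose aluminium bar carries the holders in a row: holes at y = +90, +30, -30, -90 mm of its frame, x = 0, colours in any order, tops 75 mm above the bench. Origin at bench height under the row's middle; y along the row to the robot's left (turned at most 0.35 rad), x away from the robot. Left or right of the wooden rack
- rack: fixed wooden rack to fill, 256 mm long, 64 mm deep, four empty 15 mm through holes, countersunk to 23 mm, in its top board at y = +90, +30, -30, -90 mm of its frame, x = 0; top face 80 mm, foot board 10 mm above the bench. A seated handle's shoulder rests on the top face. Origin at bench height under the middle; y along the row to the robot's left (turned at most 0.35 rad), x away from the robot
- plane: loose steel bench plane with dark wooden knob and tote, 250 x 62 mm, about 110 mm high, on the bench beyond the racks, lying across; leave alone. Origin at the centre of its sole, x along its length
- tape: loose roll of pale tape lying flat, 92 mm across, 25 mm high, on the bench near the robot; leave alone. Origin at the centre of its underside
- glue: loose white glue bottle with yellow label and orange cap, 54 mm thick, 150 mm high, standing on the bench; leave alone. Origin at the centre of its underside
Not all that is in view belongs to the job. There is more than one size of the part that bears driver_red_mid; the job needs the largest.

How it is judged:
By the outcome, as a careful person would: the job done as asked, in the order asked, and still so for the second after the job is handed in, with the robot touching nothing.
It also fails if it takes over 112 s, if anything falls off the work surface, if the arm or the gripper's body presses on something with over 40 N, if the wrist force passes 120 N, or if a joint passes its speed limit or range.

## Working session

There is one attempt and no reset: what is moved stays moved. The work goes in short steps, Python scripts to look and compute and a tool call to move; the robot and the scene stay as the last step left them, time stands still between calls to the robot, and variables do not carry over. Pictures are saved under pics/ and viewed, at most 14 in all, crops included, and the job is handed in when it is done.

Besides the shell and the picture viewer there is one more tool, called after ">>>" by a JSON object that holds its "name" and its "arguments", one argument or row to a line. drive_tool: Moves the arm, as the interface text tells. Its arguments: {"type":"object","properties":{"plan":{"type":"array","items":{"type":"array"}},"newtons":{"type":"number"}},"required":["plan"]}

```bash
mkdir -p pics; python3 - <<'E'
from cell import r, optics, ticket
import cv2
for n in("top","side"):
    im=optics.camera(n); cv2.imwrite(f"pics/{n}0.png",cv2.resize(im[:,:,::-1],(800,600),interpolation=cv2.INTER_CUBIC)); cv2.imwrite(f"pics/{n}0_raw.png",im[:,:,::-1])
    print(n,optics.camera_params(n))
print(r.sense(), r.hold_point_z)
E
```

```text
top {'vertical_fov': 46.72200156935391, 'cx': 260.7370874385211, 'cy': 190.3980540381828, 'extrinsics': array([[-0.01872533, -0.99962736, -0.01986209,  0.0667518 ],
       [ 0.98724869, -0.02162706,  0.15770954, -0.60652385],
       [-0.15808033, -0.01665566,  0.98728577, -1.21343802],
       [ 0.        ,  0.        ,  0.        ,  1.        ]])}
side {'vertical_fov': 52.68458645178546, 'cx': 253.65186544138516, 'cy': 191.55297300447947, 'extrinsics': array([[-0.82040137, -0.57176556,  0.0050731 ,  0.52220149],
       [ 0.41649012, -0.59147748,  0.69042768, -0.28371725],
       [-0.39176215,  0.56854071,  0.72338364, -0.69597889],
       [ 0.        ,  0.        ,  0.        ,  1.        ]])}
{'clock': 0.1, 'joints': array([ 1.10073304e+00,  5.27496717e-02,  1.40162779e+00,  3.73203788e-06,
        1.68859283e+00, -7.03406220e-02]), 'joint_velocities': array([-0.0034674 , -0.00262216, -0.00258976,  0.00160108, -0.00174359,
        0.0004648 ]), 'tau': array([ 1.30757384e-03, -3.82582068e+01, -3.60984921e+01, -7.17828766e-05,
        4.77567795e-03, -5.74059959e-05]), 'tcp_pos': array([0.2041721 , 0.48334731, 0.20816697]), 'eef_rot': array([[-9.21169095e-01,  3.89162056e-01, -6.27292632e-04],
       [ 3.89162548e-01,  9.21168284e-01, -1.22653494e-03],
       [ 1.00521219e-04, -1.37396488e-03, -9.99999051e-01]]), 'contact_force': array([-0.14091689,  0.96051721, -0.26906038]), 'torque': array([-0.01472102, -0.09431708,  0.0269812 ]), 'gripper_force': 0.0, 'gripper_width': 0.08513749974589675} 0.0187
```

View pics/top0.png

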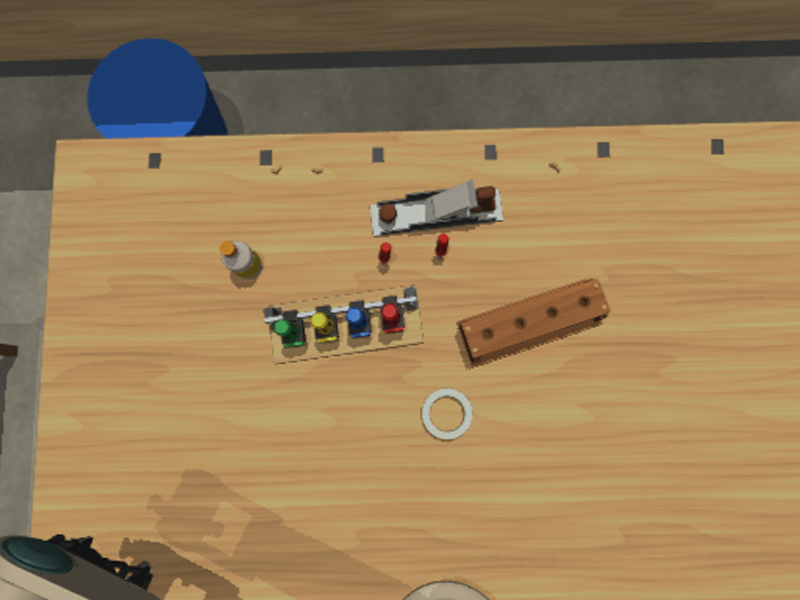

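View pics/side0.png

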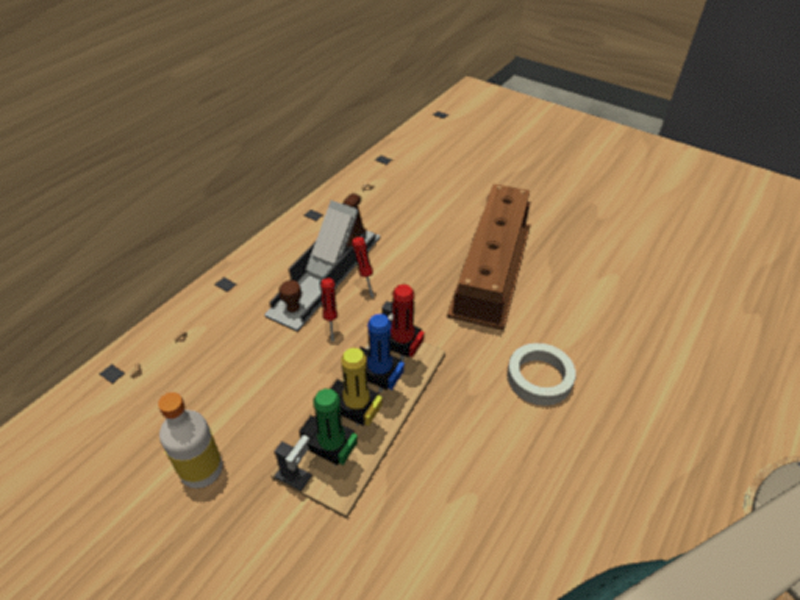

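The top view shows three red screwdrivers: two small ones at about (385,252) and (442,245), and a large one in the rail holder at (391,315). The rail one fits, since it is the largest and stands in the holder with the red tab. The row from left to right is green, yellow, blue, red, and the empty rack is on the right. I'll confirm this with enlarged crops.

```bash
python3 - <<'E'
import cv2
a=cv2.imread("pics/top0_raw.png")
cv2.imwrite("pics/c1.png",cv2.resize(a[140:240,165:285],None,fx=6,fy=6,interpolation=cv2.INTER_CUBIC)[:600])
cv2.imwrite("pics/c2.png",cv2.resize(a[170:240,285:400],None,fx=6,fy=6,interpolation=cv2.INTER_CUBIC))
a=cv2.imread("pics/side0_raw.png")
cv2.imwrite("pics/c3.png",cv2.resize(a[110:335,170:350],None,fx=2.6,fy=2.6,interpolation=cv2.INTER_CUBIC))
E
```

```text
(no output)
```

View pics/c1.png

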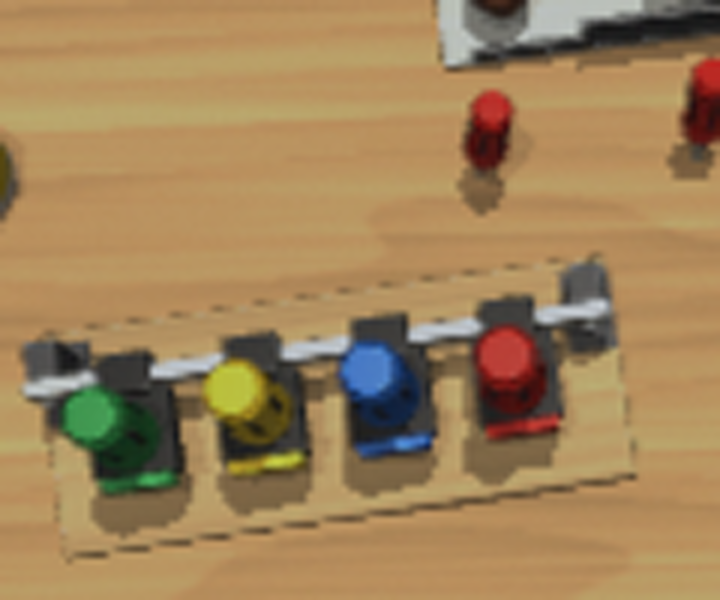

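View pics/c2.png

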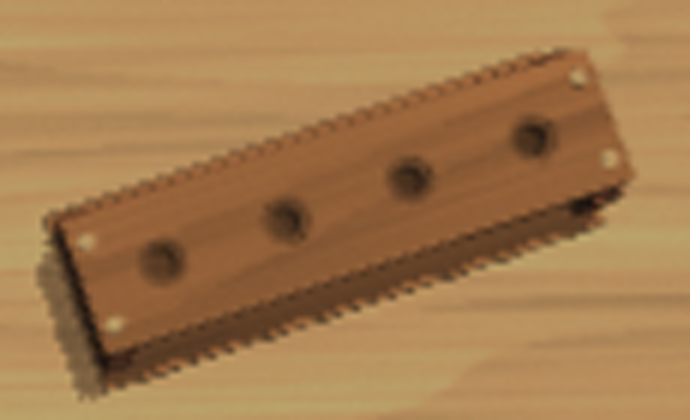

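View pics/c3.png

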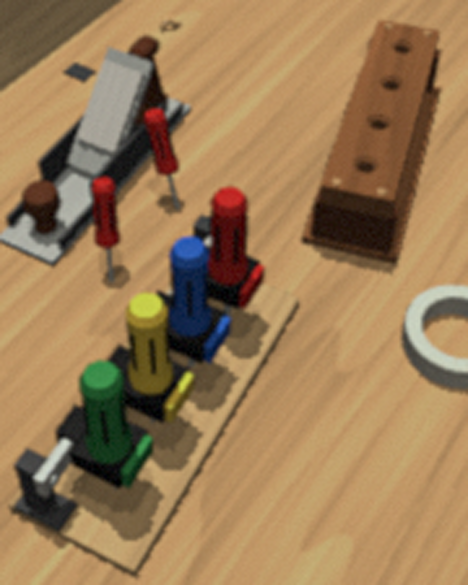

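The crops confirm it: the large red driver is in the rightmost holder (506,353 in c1), and the two small reds stand loose behind the rail. The four rack holes in c2 are at (163,262), (286,219), (409,179) and (532,137). Next I'll fit the rail and rack poses.

```bash
cat > geo.py <<'E'
import numpy as np
from scipy.optimize import least_squares
from cell import optics
P={n:optics.camera_params(n) for n in("top","side")}
def proj(n,X):
    p=P[n];E=p["extrinsics"];c=np.atleast_2d(X)@E[:3,:3].T+E[:3,3]
    f=192/np.tan(np.radians(p["vertical_fov"]/2))
    return np.c_[p["cx"]+f*c[:,0]/-c[:,2],p["cy"]-f*c[:,1]/-c[:,2]]
def ray(n,px,z):
    return np.array([least_squares(lambda q:(proj(n,[q[0],q[1],z])[0]-u),[.5,0]).x for u in px])
def row(v,z):
    Y=np.array([.09,.03,-.03,-.09]);c,s=np.cos(v[2]),np.sin(v[2])
    return np.c_[v[0]-s*Y,v[1]+c*Y,0*Y+z]
def crop(pts,s,off): return (np.array(pts)+.5)/s-.5+np.array(off)
E
python3 - <<'E'
from geo import *
np.set_printoptions(precision=4,suppress=True)
D={"rail":(.160,{"top":crop([(92,417),(237,388),(371,370),(506,353)],6,(165,140)),"side":crop([(103,376),(146,306),(190,252),(229,201)],2.6,(170,110))}),
"rack":(.080,{"top":crop([(163,262),(286,219),(409,179),(532,137)],6,(285,170)),"side":crop([(367,165),(378,122),(390,83),(402,46)],2.6,(170,110))})}
for k,(z,d) in D.items():
    for n in d: print(k,n,ray(n,d[n],z).tolist())
    for cams in(["top"],["side"],["top","side"]):
        s=least_squares(lambda v:np.concatenate([(proj(n,row(v,z))-d[n]).ravel() for n in cams]),[.5,0,0])
        print(cams,s.x,"res",s.fun.round(1)); 
    print(row(s.x,z))
E
```

```text
rail top [[0.5457352330487756, 0.26183318840699493], [0.5569668172184948, 0.19938394628027797], [0.5635395306986526, 0.14162588819118163], [0.569669641742359, 0.08343611297969954]]
rail side [[0.5424810343522675, 0.26480059597783084], [0.5547631274380593, 0.2041963089125483], [0.5590333800018317, 0.14771015808811438], [0.5650295846962147, 0.09006186778353545]]
['top'] [0.559  0.1716 0.1315] res [ 0.4 -0.6 -0.7  0.8 -0.1  0.2  0.4 -0.4]
['side'] [0.5555 0.1763 0.1303] res [-0.9 -0.1  0.8  1.5  0.2 -0.4 -0.  -1.3]
['top', 'side'] [0.5571 0.1742 0.1316] res [-0.6  0.2 -1.8  1.5 -1.1  1.  -0.6  0.3 -0.8 -1.4  0.8  0.3  0.2 -1.5
 -0.2 -2.3]
[[0.5453 0.2635 0.16  ]
 [0.5531 0.204  0.16  ]
 [0.561  0.1445 0.16  ]
 [0.5689 0.085  0.16  ]]
rack top [[0.536307854513981, -0.08466962118453189], [0.5548792160749597, -0.14152168342035873], [0.5721253059128595, -0.19848865341201688], [0.5903491023578543, -0.25567614705472663]]
rack side [[0.5336221050911291, -0.08225351289762382], [0.5534542257717416, -0.13883283640599056], [0.5714409889304821, -0.1958339575481635], [0.5894627721975334, -0.2549079262638856]]
['top'] [ 0.5634 -0.1701  0.305 ] res [-0.2 -0.  -0.   0.2  0.1 -0.1  0.1 -0. ]
['side'] [ 0.562  -0.1679  0.3124] res [-0.3 -0.1  0.4 -0.   0.2 -0.1 -0.3  0.2]
['top', 'side'] [ 0.5628 -0.1694  0.3093] res [-0.4  0.3 -0.2  0.4 -0.2  0.1 -0.2  0.1 -0.4 -0.6  0.3 -0.5  0.2 -0.5
 -0.2 -0.1]
[[ 0.5354 -0.0836  0.08  ]
 [ 0.5537 -0.1408  0.08  ]
 [ 0.5719 -0.1979  0.08  ]
 [ 0.5902 -0.2551  0.08  ]]
```

```bash
cat >> geo.py <<'E'
from cell import r
def to(xyz,psi):
    """shift (mm) in tool axes and turn about tool z (deg) to bring the TCP to xyz with tool y at psi deg"""
    s=r.sense();R=s["eef_rot"];d=R.T@(np.array(xyz)-s["tcp_pos"])*1000
    Rt=np.array([[-np.sin(np.radians(psi)),np.cos(np.radians(psi)),0],[np.cos(np.radians(psi)),np.sin(np.radians(psi)),0],[0,0,-1]]).T
    from scipy.spatial.transform import Rotation as Q
    return d.round(1), Q.from_matrix(R.T@Rt).as_rotvec(degrees=True).round(1)
E
python3 - <<'E'
from geo import *
print("small reds, glue base", ray("top",crop([(483,180),(700,148)],6,(165,140)),0.0), ray("side",crop([(112,275),(172,200)],2.6,(170,110)),0))
print("red tcp hover",to([.569,.085,.24],7.5))
E
```

```text
small reds, glue base [[ 0.67928897  0.1006415 ]
 [ 0.69301952 -0.00727394]] [[ 0.68529196  0.09762631]
 [ 0.69763472 -0.00941696]]
red tcp hover (array([-491.1, -225. ,  -31.6]), array([-0.1,  0. , 59.6]))
```

>>> {"name": "drive_tool", "arguments": {
  "plan": [
    [0.41, [-0.05, -0.023, -0.032], [0, 0, 6]],
    [0.41, [-0.1, -0.045, -0.032], [0, 0, 12]],
    [0.41, [-0.15, -0.068, -0.032], [0, 0, 18]],
    [0.41, [-0.2, -0.09, -0.032], [0, 0, 24]],
    [0.41, [-0.25, -0.113, -0.032], [0, 0, 30]],
    [0.41, [-0.3, -0.135, -0.032], [0, 0, 36]],
    [0.41, [-0.35, -0.158, -0.032], [0, 0, 42]],
    [0.41, [-0.4, -0.18, -0.032], [0, 0, 48]],
    [0.41, [-0.45, -0.205, -0.032], [0, 0, 54]],
    [0.41, [-0.491, -0.225, -0.032], [0, 0, 59.6]],
    [0.41, [-0.491, -0.225, -0.032], [0, 0, 59.6]],
    [0.41, [-0.491, -0.225, -0.032], [0, 0, 59.6]]
  ]
}}

```text
clock: 1.6
tcp_pos: [0.5687, 0.0856, 0.2405]
eef_rot: [[-0.131, 0.991, -0.001], [0.991, 0.131, 0.0], [0.0, -0.001, -1.0]]
contact_force: [-0.3, 0.7, 0.1]
gripper_width: 0.0505
gripper_force: 0.0
```

```bash
python3 - <<'E'
from geo import *
import cv2
s=r.sense();print(s["clock"],s["tcp_pos"],s["gripper_width"],to([.569,.085,.24],7.5))
print("tcp px side",proj("side",s["tcp_pos"]),"top",proj("top",s["tcp_pos"]))
a=optics.camera("side")[:,:,::-1]
cv2.imwrite("pics/c4.png",cv2.resize(a[60:240,190:390],None,fx=3,fy=3,interpolation=cv2.INTER_CUBIC))
E
```

```text
1.6 [0.5686871  0.08555726 0.24045753] 0.05051253808794787 (array([-0.6,  0.2,  0.5]), array([-0.1, -0. ,  0. ]))
tcp px side [[258.08042304 153.37259448]] top [[246.49473046 194.15294436]]
```

View pics/c4.png

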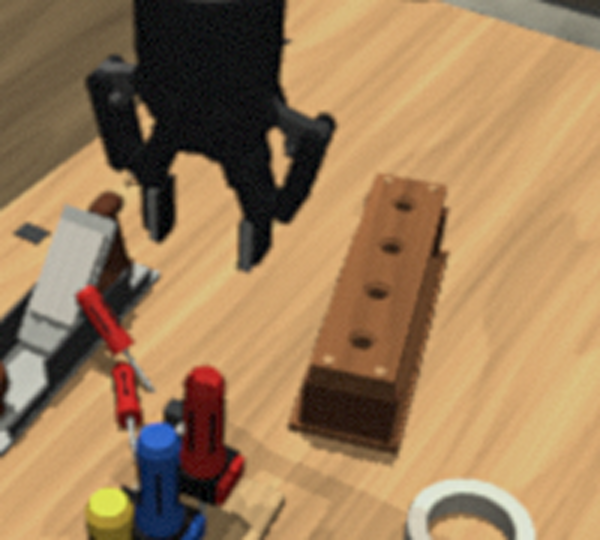

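The hand is at (200,200), above the rail, with the red driver at (205,420). One small red at (105,315) looks more tilted than before, although nothing touched it. I'll check whether it is moving by itself.

```bash
python3 - <<'E'
from geo import *
import cv2
a=optics.camera("top")[:,:,::-1]
b=optics.camera("side")[:,:,::-1]
f=lambda x,s:cv2.resize(x,None,fx=s,fy=s,interpolation=cv2.INTER_CUBIC)
A=f(a[130:250,160:300],2.8);B=f(b[110:240,170:310],2.8)
h=max(len(A),len(B));A=cv2.copyMakeBorder(A,0,h-len(A),0,0,0);B=cv2.copyMakeBorder(B,0,h-len(B),0,0,0)
cv2.imwrite("pics/c5.png",np.hstack([A,B])); print(r.sense()["clock"])
E
```

```text
1.75
```

View pics/c5.png

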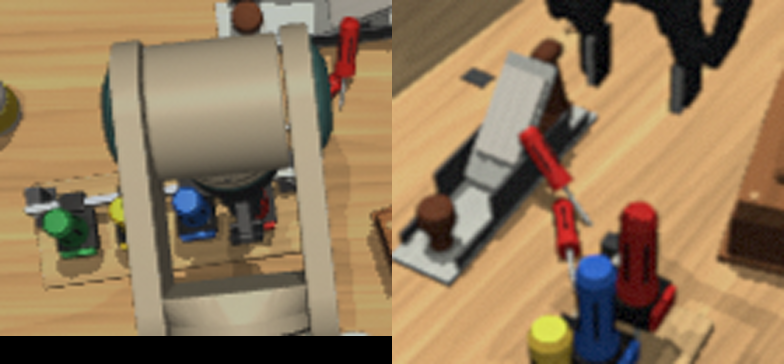

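The small drivers were free-standing and toppled on their own. They now lie by the plane, away from my path. Descending on red.

>>> {"name": "drive_tool", "arguments": {
  "plan": [
    [0.41, [-0.001, 0, 0.04], [0, 0, 0]],
    [0.41, [-0.001, 0, 0.08], [0, 0, 0]],
    [0.41, [-0.001, 0, 0.11], [0, 0, 0]],
    [0.41, [-0.001, 0, 0.13], [0, 0, 0]],
    [0.41, [-0.001, 0, 0.142], [0, 0, 0]],
    [0.41, [-0.001, 0, 0.142], [0, 0, 0]],
    [0.8, [-0.001, 0, 0.142], [0, 0, 0]],
    [0.9, [-0.001, 0, 0.142], [0, 0, 0]],
    [0.9, [-0.001, 0, 0.142], [0, 0, 0]],
    [0.9, [-0.001, 0, 0.142], [0, 0, 0]],
    [0.9, [-0.001, 0, 0.142], [0, 0, 0]]
  ],
  "newtons": 40
}}

```text
clock: 3.12
tcp_pos: [0.5697, 0.0844, 0.1003]
eef_rot: [[-0.13, 0.991, 0.002], [0.991, 0.13, 0.0], [0.0, 0.002, -1.0]]
contact_force: [-2.1, -0.2, 6.0]
gripper_width: 0.0274
gripper_force: 39.7
```

>>> {"name": "drive_tool", "arguments": {
  "plan": [
    [0.9, [0, 0, -0.02], [0, 0, 0]],
    [0.9, [0, 0, -0.05], [0, 0, 0]],
    [0.9, [0, 0, -0.09], [0, 0, 0]],
    [0.9, [0, 0, -0.12], [0, 0, 0]],
    [0.9, [0, 0, -0.14], [0, 0, 0]],
    [0.9, [0, 0, -0.14], [0, 0, 0]]
  ]
}}

```text
clock: 3.88
tcp_pos: [0.5699, 0.0843, 0.2405]
eef_rot: [[-0.13, 0.991, 0.004], [0.991, 0.13, 0.0], [-0.0, 0.004, -1.0]]
contact_force: [0.1, -0.3, -1.6]
gripper_width: 0.0276
gripper_force: 39.7
```

```bash
python3 - <<'E'
from geo import *
print(to([.590,-.255,.23],17.7))
E
```

```text
(array([-339. ,  -24.3,   10.5]), array([  0.2,   0. , -10.2]))
```

>>> {"name": "drive_tool", "arguments": {
  "plan": [
    [0.9, [-0.03, -0.002, 0], [0, 0, -1]],
    [0.9, [-0.07, -0.005, 0], [0, 0, -2]],
    [0.9, [-0.115, -0.008, 0.01], [0, 0, -3.5]],
    [0.9, [-0.16, -0.011, 0.02], [0, 0, -5]],
    [0.9, [-0.205, -0.015, 0.03], [0, 0, -6.5]],
    [0.9, [-0.25, -0.018, 0.04], [0, 0, -8]],
    [0.9, [-0.295, -0.021, 0.05], [0, 0, -9]],
    [0.9, [-0.325, -0.023, 0.055], [0, 0, -10]],
    [0.9, [-0.339, -0.024, 0.055], [0, 0, -10.2]],
    [0.9, [-0.339, -0.024, 0.055], [0, 0, -10.2]],
    [0.9, [-0.339, -0.024, 0.055], [0, 0, -10.2]]
  ]
}}

```text
clock: 5.25
tcp_pos: [0.5899, -0.2538, 0.1841]
eef_rot: [[-0.305, 0.952, 0.0], [0.952, 0.305, 0.0], [0.0, 0.0, -1.0]]
contact_force: [0.3, -0.4, -0.7]
gripper_width: 0.0276
gripper_force: 39.7
```

```bash
python3 - <<'E'
from geo import *
import cv2
s=r.sense();t=s["tcp_pos"];print(s["clock"],t,to([.590,-.255,.185],17.7))
q=t-[0,0,.085]; print("tip px side",(proj("side",q)+.5-[270,80])*6,"hole",(proj("side",[.5902,-.2551,.08])+.5-[270,80])*6)
b=optics.camera("side")[:,:,::-1]
cv2.imwrite("pics/c6.png",cv2.resize(b[80:180,270:370],None,fx=6,fy=6,interpolation=cv2.INTER_CUBIC))
E
```

```text
5.25 [ 0.58985915 -0.25377407  0.18408432] (array([-1.2, -0.2, -0.9]), array([ 0. , -0. ,  0.1]))
tip px side [[332.86785033 252.31305704]] hole [[327.54445738 286.49393617]]
```

View pics/c6.png

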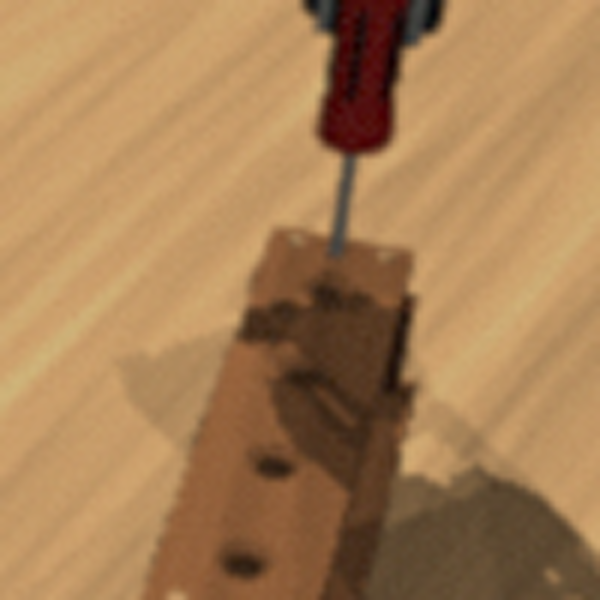

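The tip is at (336,253) above the far hole at (329,287), which matches the prediction to about 1 mm. Lowering.

>>> {"name": "drive_tool", "arguments": {
  "plan": [
    [0.9, [-0.001, 0, 0.01], [0, 0, 0]],
    [0.9, [-0.001, 0, 0.02], [0, 0, 0]],
    [0.9, [-0.001, 0, 0.03], [0, 0, 0]],
    [0.9, [-0.001, 0, 0.045], [0, 0, 0]],
    [0.9, [-0.001, 0, 0.06], [0, 0, 0]],
    [0.9, [-0.001, 0, 0.07], [0, 0, 0]],
    [0.9, [-0.001, 0, 0.075], [0, 0, 0]],
    [0.9, [-0.001, 0, 0.077], [0, 0, 0]],
    [0.9, [-0.001, 0, 0.078], [0, 0, 0]],
    [0.9, [-0.001, 0, 0.078], [0, 0, 0]]
  ]
}}

```text
clock: 6.55
tcp_pos: [0.5901, -0.256, 0.1063]
eef_rot: [[-0.304, 0.953, 0.001], [0.953, 0.304, -0.0], [-0.0, 0.001, -1.0]]
contact_force: [-0.1, -0.0, -0.8]
gripper_width: 0.0277
gripper_force: 39.7
```

No side force, and about 1 mm left to contact.

>>> {"name": "drive_tool", "arguments": {
  "plan": [
    [0.9, [0, 0, 0.001], [0, 0, 0]],
    [0.9, [0, 0, 0.0015], [0, 0, 0]],
    [0.9, [0, 0, 0.002], [0, 0, 0]],
    [0.9, [0, 0, 0.002], [0, 0, 0]]
  ]
}}

```text
clock: 7.05
tcp_pos: [0.5902, -0.2562, 0.1054]
eef_rot: [[-0.304, 0.953, 0.002], [0.953, 0.304, -0.001], [-0.001, 0.001, -1.0]]
contact_force: [-1.8, 0.7, 5.5]
gripper_width: 0.0275
gripper_force: 40.4
```

>>> {"name": "drive_tool", "arguments": {
  "plan": [
    [0.41, [0, 0, 0], [0, 0, 0]],
    [0.41, [0, 0, 0], [0, 0, 0]],
    [0.41, [0, 0, 0], [0, 0, 0]],
    [0.41, [0, 0, 0], [0, 0, 0]],
    [0.41, [0, 0, -0.02], [0, 0, 0]],
    [0.41, [0, 0, -0.06], [0, 0, 0]],
    [0.41, [0, 0, -0.1], [0, 0, 0]],
    [0.41, [0, 0, -0.125], [0, 0, 0]],
    [0.41, [0, 0, -0.125], [0, 0, 0]]
  ]
}}

```text
clock: 8.18
tcp_pos: [0.5908, -0.2564, 0.2331]
eef_rot: [[-0.304, 0.953, 0.006], [0.953, 0.304, -0.003], [-0.005, 0.005, -1.0]]
contact_force: [0.1, -1.2, -0.6]
gripper_width: 0.0503
gripper_force: 0.0
```

```bash
python3 - <<'E'
from geo import *
import cv2
print(to([.561,.1445,.23],7.5))
b=optics.camera("side")[:,:,::-1]
cv2.imwrite("pics/c7.png",cv2.resize(b[80:230,170:370],None,fx=4,fy=4,interpolation=cv2.INTER_CUBIC))
E
```

```text
(array([391. ,  93.4,   1.7]), array([ 0.3,  0.2, 10.2]))
```

View pics/c7.png

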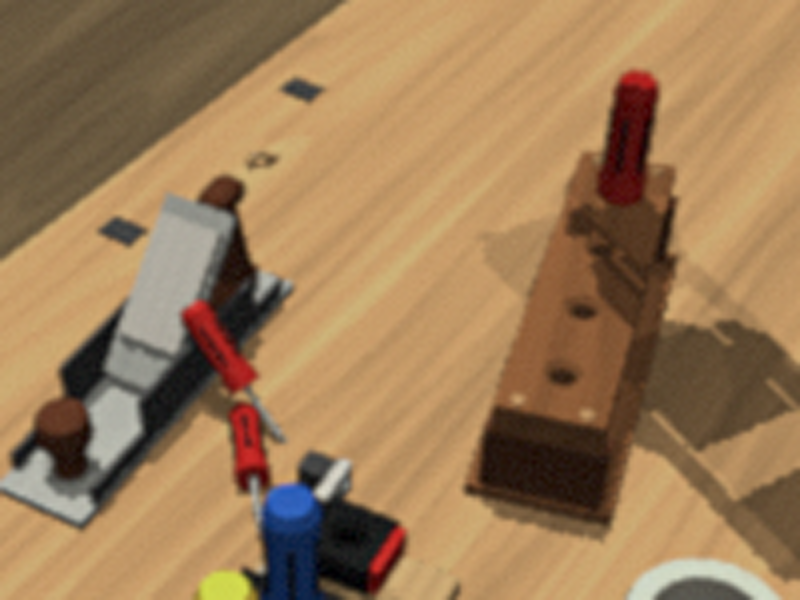

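Red stands seated in the far hole at (628,140). Next is blue.

>>> {"name": "drive_tool", "arguments": {
  "plan": [
    [0.41, [0.04, 0.01, 0.001], [0, 0, 1]],
    [0.41, [0.085, 0.02, 0.001], [0, 0, 2]],
    [0.41, [0.13, 0.031, 0.001], [0, 0, 3.5]],
    [0.41, [0.175, 0.042, 0.001], [0, 0, 5]],
    [0.41, [0.22, 0.053, 0.001], [0, 0, 6]],
    [0.41, [0.265, 0.063, 0.001], [0, 0, 7]],
    [0.41, [0.31, 0.074, 0.001], [0, 0, 8]],
    [0.41, [0.355, 0.085, 0.001], [0, 0, 9]],
    [0.41, [0.38, 0.091, 0.001], [0, 0, 10]],
    [0.41, [0.391, 0.0935, 0.001], [0, 0, 10.2]],
    [0.41, [0.391, 0.0935, 0.001], [0, 0, 10.2]],
    [0.41, [0.391, 0.0935, 0.001], [0, 0, 10.2]]
  ]
}}

```text
clock: 9.72
tcp_pos: [0.5602, 0.1439, 0.2276]
eef_rot: [[-0.129, 0.992, -0.0], [0.992, 0.129, -0.0], [-0.0, -0.001, -1.0]]
contact_force: [0.2, 0.4, 0.3]
gripper_width: 0.0504
gripper_force: 0.0
```

```bash
python3 - <<'E'
from geo import *
print(to([.561,.1445,.100],7.5))
E
```

```text
(array([  0.5,   0.9, 127.6]), array([-0. ,  0. , -0.1]))
```

>>> {"name": "drive_tool", "arguments": {
  "plan": [
    [0.41, [0.001, 0.001, 0.04], [0, 0, 0]],
    [0.41, [0.001, 0.001, 0.08], [0, 0, 0]],
    [0.41, [0.001, 0.001, 0.105], [0, 0, 0]],
    [0.41, [0.001, 0.001, 0.12], [0, 0, 0]],
    [0.41, [0.001, 0.001, 0.128], [0, 0, 0]],
    [0.41, [0.001, 0.001, 0.128], [0, 0, 0]],
    [0.8, [0.001, 0.001, 0.128], [0, 0, 0]],
    [0.9, [0.001, 0.001, 0.128], [0, 0, 0]],
    [0.9, [0.001, 0.001, 0.128], [0, 0, 0]],
    [0.9, [0.001, 0.001, 0.128], [0, 0, 0]],
    [0.9, [0.001, 0.001, 0.128], [0, 0, 0]],
    [0.9, [0.001, 0.001, 0.108], [0, 0, 0]],
    [0.9, [0.001, 0.001, 0.07], [0, 0, 0]],
    [0.9, [0.001, 0.001, 0.03], [0, 0, 0]],
    [0.9, [0.001, 0.001, -0.005], [0, 0, 0]],
    [0.9, [0.001, 0.001, -0.01], [0, 0, 0]],
    [0.9, [0.001, 0.001, -0.01], [0, 0, 0]]
  ]
}}

```text
clock: 11.85
tcp_pos: [0.5606, 0.1461, 0.2362]
eef_rot: [[-0.13, 0.991, -0.002], [0.991, 0.13, -0.0], [-0.0, -0.002, -1.0]]
contact_force: [-0.4, -0.6, -1.3]
gripper_width: 0.0274
gripper_force: 39.6
```

```bash
python3 - <<'E'
from geo import *
print(to([.572,-.1985,.185],17.7))
E
```

```text
(array([-343.1,  -33.5,   51.3]), array([ -0.1,  -0. , -10.2]))
```

>>> {"name": "drive_tool", "arguments": {
  "plan": [
    [0.9, [-0.03, -0.003, 0], [0, 0, -1]],
    [0.9, [-0.07, -0.007, 0], [0, 0, -2]],
    [0.9, [-0.115, -0.011, 0.01], [0, 0, -3.5]],
    [0.9, [-0.16, -0.015, 0.02], [0, 0, -5]],
    [0.9, [-0.205, -0.02, 0.03], [0, 0, -6.5]],
    [0.9, [-0.25, -0.025, 0.04], [0, 0, -8]],
    [0.9, [-0.295, -0.029, 0.048], [0, 0, -9]],
    [0.9, [-0.325, -0.032, 0.051], [0, 0, -10]],
    [0.9, [-0.343, -0.0335, 0.051], [0, 0, -10.2]],
    [0.9, [-0.343, -0.0335, 0.051], [0, 0, -10.2]],
    [0.9, [-0.343, -0.0335, 0.051], [0, 0, -10.2]]
  ]
}}

```text
clock: 13.22
tcp_pos: [0.5726, -0.1972, 0.1867]
eef_rot: [[-0.305, 0.952, -0.0], [0.952, 0.305, 0.001], [0.001, -0.0, -1.0]]
contact_force: [-0.7, 0.8, -0.6]
gripper_width: 0.0272
gripper_force: 39.6
```

```bash
cat > look.py <<'E'
from geo import *
import cv2,sys
hole=np.array([float(a) for a in sys.argv[1:4]]);
s=r.sense();t=s["tcp_pos"];print(s["clock"],t,to([hole[0],hole[1],.105],17.7))
h=proj("side",hole)[0];o=(h-[50,60]).astype(int)
p=lambda q:((proj("side",q)+.5-o)*6).round()
print("tip px",p(t-[0,0,.085]),"tip lowered to z=.08",p([t[0],t[1],.08]),"hole",p(hole))
b=optics.camera("side")[:,:,::-1]
cv2.imwrite("pics/"+sys.argv[4],cv2.resize(b[o[1]:o[1]+100,o[0]:o[0]+100],None,fx=6,fy=6,interpolation=cv2.INTER_CUBIC))
E
python3 look.py .5719 -.1979 .08 c8.png
```

```text
13.225 [ 0.57260919 -0.19718308  0.18666877] (array([-0.5, -0.9, 81.7]), array([-0., -0.,  0.]))
tip px [[313. 323.]] tip lowered to z=.08 [[306. 364.]] hole [[309. 364.]]
```

View pics/c8.png

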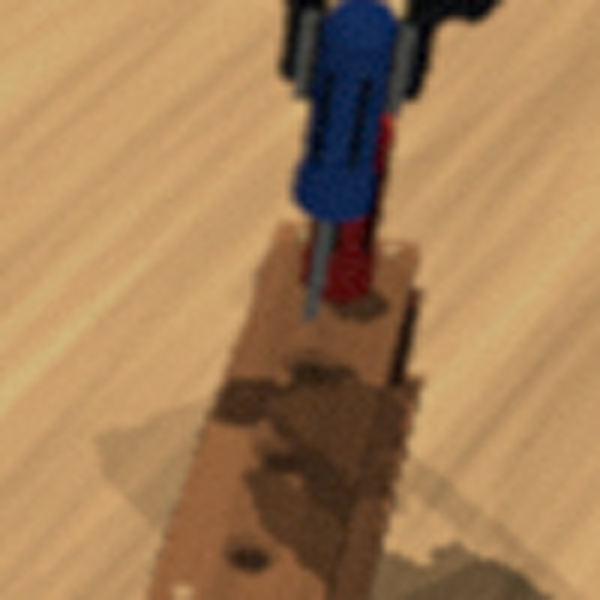

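The blue tip is at (312,318) and the hole at about (310,366). The offset is under 3 mm, so I'll correct by 1.5 mm and lower.

>>> {"name": "drive_tool", "arguments": {
  "plan": [
    [0.9, [0, -0.0015, 0.01], [0, 0, 0]],
    [0.9, [0, -0.0015, 0.02], [0, 0, 0]],
    [0.9, [0, -0.0015, 0.03], [0, 0, 0]],
    [0.9, [0, -0.0015, 0.045], [0, 0, 0]],
    [0.9, [0, -0.0015, 0.06], [0, 0, 0]],
    [0.9, [0, -0.0015, 0.07], [0, 0, 0]],
    [0.9, [0, -0.0015, 0.077], [0, 0, 0]],
    [0.9, [0, -0.0015, 0.08], [0, 0, 0]],
    [0.9, [0, -0.0015, 0.0815], [0, 0, 0]],
    [0.9, [0, -0.0015, 0.0825], [0, 0, 0]],
    [0.9, [0, -0.0015, 0.0825], [0, 0, 0]]
  ]
}}

```text
clock: 14.65
tcp_pos: [0.5714, -0.199, 0.1061]
eef_rot: [[-0.304, 0.953, 0.002], [0.953, 0.304, -0.001], [-0.001, 0.001, -1.0]]
contact_force: [-2.9, 1.0, 6.1]
gripper_width: 0.0274
gripper_force: 39.8
```

>>> {"name": "drive_tool", "arguments": {
  "plan": [
    [0.41, [0, 0, 0], [0, 0, 0]],
    [0.41, [0, 0, 0], [0, 0, 0]],
    [0.41, [0, 0, 0], [0, 0, 0]],
    [0.41, [0, 0, 0], [0, 0, 0]],
    [0.41, [0, 0, -0.02], [0, 0, 0]],
    [0.41, [0, 0, -0.06], [0, 0, 0]],
    [0.41, [0, 0, -0.1], [0, 0, 0]],
    [0.41, [0, 0, -0.125], [0, 0, 0]],
    [0.41, [0, 0, -0.125], [0, 0, 0]]
  ]
}}

```text
clock: 15.78
tcp_pos: [0.5721, -0.1992, 0.2333]
eef_rot: [[-0.304, 0.953, 0.006], [0.953, 0.304, -0.002], [-0.004, 0.005, -1.0]]
contact_force: [-0.3, -0.5, 0.5]
gripper_width: 0.0504
gripper_force: 0.0
```

```bash
python3 - <<'E'
from geo import *
print(to([.553,.2035,.23],7.5))
E
```

```text
(array([389.4, 104.2,   2.2]), array([ 0.3,  0.2, 10.2]))
```

>>> {"name": "drive_tool", "arguments": {
  "plan": [
    [0.41, [0.04, 0.011, 0.001], [0, 0, 1]],
    [0.41, [0.085, 0.023, 0.001], [0, 0, 2]],
    [0.41, [0.13, 0.035, 0.001], [0, 0, 3.5]],
    [0.41, [0.175, 0.047, 0.001], [0, 0, 5]],
    [0.41, [0.22, 0.059, 0.001], [0, 0, 6]],
    [0.41, [0.265, 0.071, 0.001], [0, 0, 7]],
    [0.41, [0.31, 0.083, 0.001], [0, 0, 8]],
    [0.41, [0.355, 0.095, 0.001], [0, 0, 9]],
    [0.41, [0.38, 0.102, 0.001], [0, 0, 10]],
    [0.41, [0.39, 0.1045, 0.001], [0, 0, 10.2]],
    [0.41, [0.39, 0.1045, 0.001], [0, 0, 10.2]],
    [0.41, [0.39, 0.1045, 0.001], [0, 0, 10.2]]
  ]
}}

```text
clock: 17.27
tcp_pos: [0.5523, 0.2035, 0.2282]
eef_rot: [[-0.129, 0.992, -0.0], [0.992, 0.129, -0.0], [-0.0, -0.0, -1.0]]
contact_force: [0.2, 0.0, 0.8]
gripper_width: 0.0503
gripper_force: 0.0
```

```bash
python3 - <<'E'
from geo import *
import cv2
print(to([.553,.2035,.100],7.5))
b=optics.camera("side")[:,:,::-1]
cv2.imwrite("pics/c9.png",cv2.resize(b[80:280,160:360],None,fx=3,fy=3,interpolation=cv2.INTER_CUBIC))
E
```

```text
(array([ -0. ,   0.8, 128.2]), array([-0. ,  0. , -0.1]))
```

View pics/c9.png

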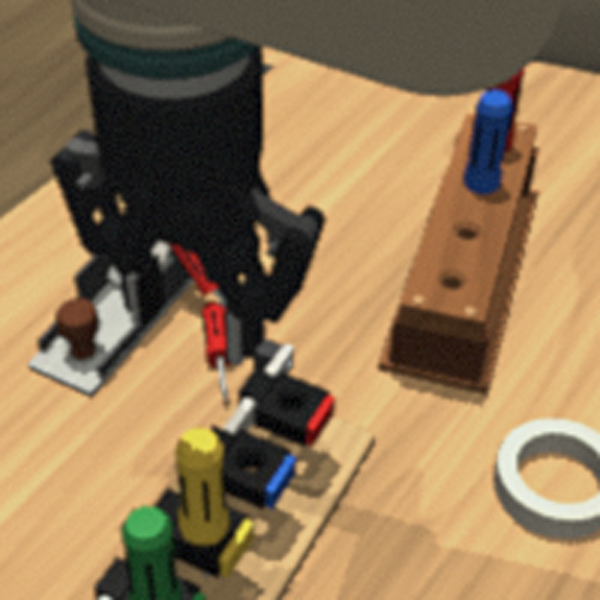

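Blue is seated at (488,145), next to red. Taking yellow.

>>> {"name": "drive_tool", "arguments": {
  "plan": [
    [0.41, [0, 0.001, 0.04], [0, 0, 0]],
    [0.41, [0, 0.001, 0.08], [0, 0, 0]],
    [0.41, [0, 0.001, 0.105], [0, 0, 0]],
    [0.41, [0, 0.001, 0.12], [0, 0, 0]],
    [0.41, [0, 0.001, 0.128], [0, 0, 0]],
    [0.41, [0, 0.001, 0.128], [0, 0, 0]],
    [0.8, [0, 0.001, 0.128], [0, 0, 0]],
    [0.9, [0, 0.001, 0.128], [0, 0, 0]],
    [0.9, [0, 0.001, 0.128], [0, 0, 0]],
    [0.9, [0, 0.001, 0.128], [0, 0, 0]],
    [0.9, [0, 0.001, 0.128], [0, 0, 0]],
    [0.9, [0, 0.001, 0.108], [0, 0, 0]],
    [0.9, [0, 0.001, 0.07], [0, 0, 0]],
    [0.9, [0, 0.001, 0.03], [0, 0, 0]],
    [0.9, [0, 0.001, -0.005], [0, 0, 0]],
    [0.9, [0, 0.001, -0.01], [0, 0, 0]],
    [0.9, [0, 0.001, -0.01], [0, 0, 0]]
  ]
}}

```text
clock: 19.45
tcp_pos: [0.5529, 0.2046, 0.2371]
eef_rot: [[-0.13, 0.991, -0.001], [0.991, 0.13, -0.0], [-0.0, -0.002, -1.0]]
contact_force: [0.7, -0.0, -2.0]
gripper_width: 0.028
gripper_force: 39.4
```

```bash
python3 - <<'E'
from geo import *
print(to([.5535,-.141,.185],17.7))
E
```

```text
(array([-342.7,  -44.4,   52.2]), array([ -0.1,   0. , -10.2]))
```

>>> {"name": "drive_tool", "arguments": {
  "plan": [
    [0.9, [-0.03, -0.004, 0], [0, 0, -1]],
    [0.9, [-0.07, -0.009, 0], [0, 0, -2]],
    [0.9, [-0.115, -0.015, 0.01], [0, 0, -3.5]],
    [0.9, [-0.16, -0.021, 0.02], [0, 0, -5]],
    [0.9, [-0.205, -0.027, 0.03], [0, 0, -6.5]],
    [0.9, [-0.25, -0.033, 0.04], [0, 0, -8]],
    [0.9, [-0.295, -0.039, 0.048], [0, 0, -9]],
    [0.9, [-0.325, -0.042, 0.051], [0, 0, -10]],
    [0.9, [-0.343, -0.0445, 0.051], [0, 0, -10.2]],
    [0.9, [-0.343, -0.0445, 0.051], [0, 0, -10.2]],
    [0.9, [-0.343, -0.0445, 0.051], [0, 0, -10.2]]
  ]
}}

```text
clock: 20.82
tcp_pos: [0.5538, -0.1401, 0.1872]
eef_rot: [[-0.305, 0.952, -0.0], [0.952, 0.305, 0.001], [0.001, -0.0, -1.0]]
contact_force: [0.1, -0.6, -0.0]
gripper_width: 0.0276
gripper_force: 39.4
```

```bash
python3 look.py .5537 -.1408 .08 c10.png
```

```text
20.825 [ 0.55376823 -0.14011792  0.18718712] (array([-0.7, -0.3, 82.2]), array([-0., -0.,  0.]))
tip px [[311. 322.]] tip lowered to z=.08 [[304. 365.]] hole [[305. 364.]]
```

View pics/c10.png

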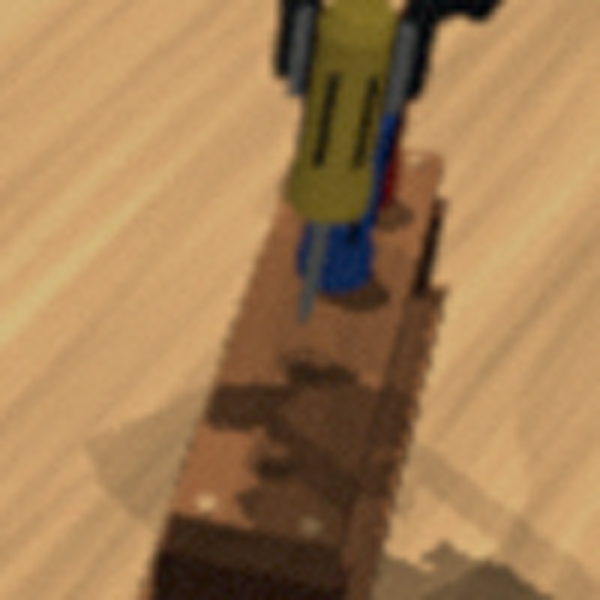

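The yellow tip is at (306,320) and the hole at about (307,366). It needs about 2 mm towards the robot.

>>> {"name": "drive_tool", "arguments": {
  "plan": [
    [0.9, [0, -0.002, 0.01], [0, 0, 0]],
    [0.9, [0, -0.002, 0.02], [0, 0, 0]],
    [0.9, [0, -0.002, 0.03], [0, 0, 0]],
    [0.9, [0, -0.002, 0.045], [0, 0, 0]],
    [0.9, [0, -0.002, 0.06], [0, 0, 0]],
    [0.9, [0, -0.002, 0.07], [0, 0, 0]],
    [0.9, [0, -0.002, 0.077], [0, 0, 0]],
    [0.9, [0, -0.002, 0.08], [0, 0, 0]],
    [0.9, [0, -0.002, 0.0815], [0, 0, 0]],
    [0.9, [0, -0.002, 0.0825], [0, 0, 0]],
    [0.9, [0, -0.002, 0.0825], [0, 0, 0]]
  ]
}}

```text
clock: 22.25
tcp_pos: [0.5522, -0.1421, 0.1066]
eef_rot: [[-0.304, 0.953, 0.002], [0.953, 0.304, -0.001], [-0.001, 0.001, -1.0]]
contact_force: [-2.3, 0.5, 5.6]
gripper_width: 0.028
gripper_force: 39.2
```

Contact is at the same height as before, so yellow is seated. Releasing.

>>> {"name": "drive_tool", "arguments": {
  "plan": [
    [0.41, [0, 0, 0], [0, 0, 0]],
    [0.41, [0, 0, 0], [0, 0, 0]],
    [0.41, [0, 0, 0], [0, 0, 0]],
    [0.41, [0, 0, 0], [0, 0, 0]],
    [0.41, [0, 0, -0.02], [0, 0, 0]],
    [0.41, [0, 0, -0.06], [0, 0, 0]],
    [0.41, [0, 0, -0.1], [0, 0, 0]],
    [0.41, [0, 0, -0.125], [0, 0, 0]],
    [0.41, [0, 0, -0.125], [0, 0, 0]]
  ]
}}

```text
clock: 23.38
tcp_pos: [0.5527, -0.1421, 0.2321]
eef_rot: [[-0.304, 0.953, 0.004], [0.953, 0.304, -0.001], [-0.003, 0.004, -1.0]]
contact_force: [0.1, -0.6, 0.0]
gripper_width: 0.0503
gripper_force: 0.0
```

```bash
python3 - <<'E'
from geo import *
print(to([.545,.263,.23],7.5))
E
```

```text
(array([388.3, 115.8,   1.5]), array([ 0.2,  0.1, 10.2]))
```

>>> {"name": "drive_tool", "arguments": {
  "plan": [
    [0.41, [0.04, 0.012, 0.001], [0, 0, 1]],
    [0.41, [0.085, 0.025, 0.001], [0, 0, 2]],
    [0.41, [0.13, 0.039, 0.001], [0, 0, 3.5]],
    [0.41, [0.175, 0.052, 0.001], [0, 0, 5]],
    [0.41, [0.22, 0.066, 0.001], [0, 0, 6]],
    [0.41, [0.265, 0.079, 0.001], [0, 0, 7]],
    [0.41, [0.31, 0.093, 0.001], [0, 0, 8]],
    [0.41, [0.355, 0.106, 0.001], [0, 0, 9]],
    [0.41, [0.38, 0.114, 0.001], [0, 0, 10]],
    [0.41, [0.389, 0.116, 0.001], [0, 0, 10.2]],
    [0.41, [0.389, 0.116, 0.001], [0, 0, 10.2]],
    [0.41, [0.389, 0.116, 0.001], [0, 0, 10.2]]
  ]
}}

```text
clock: 24.88
tcp_pos: [0.5443, 0.2629, 0.2287]
eef_rot: [[-0.129, 0.992, -0.0], [0.992, 0.129, -0.0], [-0.0, -0.0, -1.0]]
contact_force: [-0.7, -1.2, 0.0]
gripper_width: 0.0509
gripper_force: 0.0
```

```bash
python3 - <<'E'
from geo import *
print(to([.545,.263,.100],7.5))
E
```

```text
(array([1.000e-01, 8.000e-01, 1.287e+02]), array([-0. ,  0. , -0.1]))
```

>>> {"name": "drive_tool", "arguments": {
  "plan": [
    [0.41, [0, 0.001, 0.04], [0, 0, 0]],
    [0.41, [0, 0.001, 0.08], [0, 0, 0]],
    [0.41, [0, 0.001, 0.105], [0, 0, 0]],
    [0.41, [0, 0.001, 0.12], [0, 0, 0]],
    [0.41, [0, 0.001, 0.128], [0, 0, 0]],
    [0.41, [0, 0.001, 0.128], [0, 0, 0]],
    [0.8, [0, 0.001, 0.128], [0, 0, 0]],
    [0.9, [0, 0.001, 0.128], [0, 0, 0]],
    [0.9, [0, 0.001, 0.128], [0, 0, 0]],
    [0.9, [0, 0.001, 0.128], [0, 0, 0]],
    [0.9, [0, 0.001, 0.128], [0, 0, 0]],
    [0.9, [0, 0.001, 0.108], [0, 0, 0]],
    [0.9, [0, 0.001, 0.07], [0, 0, 0]],
    [0.9, [0, 0.001, 0.03], [0, 0, 0]],
    [0.9, [0, 0.001, -0.005], [0, 0, 0]],
    [0.9, [0, 0.001, -0.01], [0, 0, 0]],
    [0.9, [0, 0.001, -0.01], [0, 0, 0]]
  ]
}}

```text
clock: 27.0
tcp_pos: [0.5448, 0.2641, 0.2383]
eef_rot: [[-0.13, 0.991, -0.001], [0.991, 0.13, -0.0], [-0.0, -0.001, -1.0]]
contact_force: [0.6, -0.4, -0.5]
gripper_width: 0.0274
gripper_force: 39.6
```

```bash
python3 - <<'E'
from geo import *
print(to([.534,-.0845,.185],17.7))
E
```

```text
(array([-344.2,  -56.2,   53.4]), array([ -0. ,   0. , -10.2]))
```

>>> {"name": "drive_tool", "arguments": {
  "plan": [
    [0.9, [-0.03, -0.005, 0], [0, 0, -1]],
    [0.9, [-0.07, -0.011, 0], [0, 0, -2]],
    [0.9, [-0.115, -0.019, 0.01], [0, 0, -3.5]],
    [0.9, [-0.16, -0.026, 0.02], [0, 0, -5]],
    [0.9, [-0.205, -0.034, 0.03], [0, 0, -6.5]],
    [0.9, [-0.25, -0.041, 0.04], [0, 0, -8]],
    [0.9, [-0.295, -0.049, 0.048], [0, 0, -9]],
    [0.9, [-0.325, -0.053, 0.052], [0, 0, -10]],
    [0.9, [-0.344, -0.056, 0.052], [0, 0, -10.2]],
    [0.9, [-0.344, -0.056, 0.052], [0, 0, -10.2]],
    [0.9, [-0.344, -0.056, 0.052], [0, 0, -10.2]]
  ]
}}

```text
clock: 28.38
tcp_pos: [0.5341, -0.0834, 0.1859]
eef_rot: [[-0.304, 0.953, -0.002], [0.953, 0.304, 0.001], [0.001, -0.001, -1.0]]
contact_force: [0.1, -0.6, -1.0]
gripper_width: 0.0279
gripper_force: 39.6
```

```bash
python3 look.py .5354 -.0836 .08 c11.png
```

```text
28.375 [ 0.53407404 -0.08338852  0.18593014] (array([-0.7,  1.3, 80.9]), array([-0.1, -0.1,  0. ]))
tip px [[315. 328.]] tip lowered to z=.08 [[308. 368.]] hole [[306. 366.]]
```

View pics/c11.png

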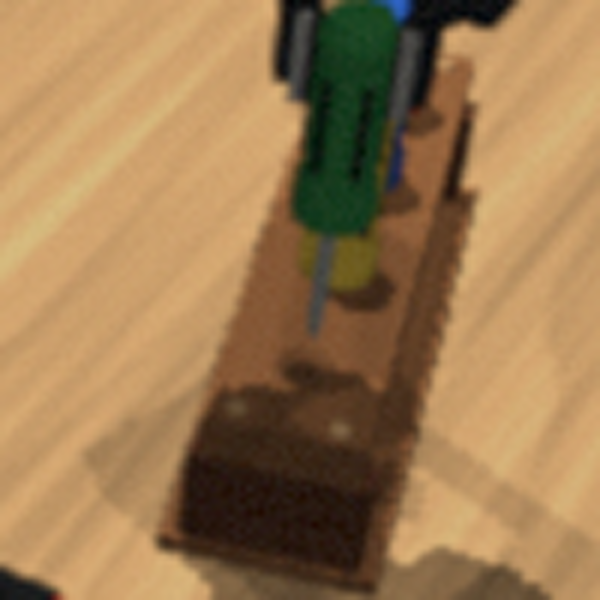

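The green tip is at (315,334) and the hole at about (308,367). Correcting about 1.5 mm away and to the right, then lowering.

>>> {"name": "drive_tool", "arguments": {
  "plan": [
    [0.9, [-0.0015, 0.0005, 0.01], [0, 0, 0]],
    [0.9, [-0.0015, 0.0005, 0.02], [0, 0, 0]],
    [0.9, [-0.0015, 0.0005, 0.03], [0, 0, 0]],
    [0.9, [-0.0015, 0.0005, 0.045], [0, 0, 0]],
    [0.9, [-0.0015, 0.0005, 0.06], [0, 0, 0]],
    [0.9, [-0.0015, 0.0005, 0.07], [0, 0, 0]],
    [0.9, [-0.0015, 0.0005, 0.076], [0, 0, 0]],
    [0.9, [-0.0015, 0.0005, 0.079], [0, 0, 0]],
    [0.9, [-0.0015, 0.0005, 0.0805], [0, 0, 0]],
    [0.9, [-0.0015, 0.0005, 0.0815], [0, 0, 0]],
    [0.9, [-0.0015, 0.0005, 0.0815], [0, 0, 0]]
  ]
}}

```text
clock: 29.8
tcp_pos: [0.5358, -0.0856, 0.1073]
eef_rot: [[-0.304, 0.953, 0.002], [0.953, 0.304, -0.001], [-0.001, 0.001, -1.0]]
contact_force: [-3.2, 0.1, 6.5]
gripper_width: 0.0274
gripper_force: 40.4
```

>>> {"name": "drive_tool", "arguments": {
  "plan": [
    [0.41, [0, 0, 0], [0, 0, 0]],
    [0.41, [0, 0, 0], [0, 0, 0]],
    [0.41, [0, 0, 0], [0, 0, 0]],
    [0.41, [0, 0, 0], [0, 0, 0]],
    [0.41, [0, 0, -0.02], [0, 0, 0]],
    [0.41, [0, 0, -0.06], [0, 0, 0]],
    [0.41, [0, 0, -0.1], [0, 0, 0]],
    [0.41, [0, 0, -0.14], [0, 0, 0]],
    [0.41, [0.05, -0.03, -0.14], [0, 0, 0]],
    [0.41, [0.1, -0.07, -0.14], [0, 0, 0]],
    [0.41, [0.15, -0.1, -0.14], [0, 0, 0]],
    [0.41, [0.2, -0.12, -0.14], [0, 0, 0]],
    [0.41, [0.23, -0.12, -0.14], [0, 0, 0]],
    [0.41, [0.23, -0.12, -0.14], [0, 0, 0]]
  ]
}}

```text
clock: 31.55
tcp_pos: [0.3506, 0.0984, 0.2458]
eef_rot: [[-0.307, 0.952, 0.001], [0.952, 0.307, 0.0], [0.0, 0.001, -1.0]]
contact_force: [-0.6, 0.6, 0.2]
gripper_width: 0.0506
gripper_force: 0.0
```

```bash
python3 - <<'E'
from geo import *
import cv2
print(r.sense()["clock"],r.sense()["contact_force"])
f=lambda x:cv2.resize(x,None,fx=2.7,fy=2.7,interpolation=cv2.INTER_CUBIC)
b=optics.camera("side")[60:280,240:380,::-1];a=optics.camera("top")[100:320,250:400,::-1]
cv2.imwrite("pics/c12.png",np.hstack([f(b),f(a)])[:600,:800])
E
```

```text
31.55 [-0.56921302  0.61663608  0.18458005]
```

View pics/c12.png

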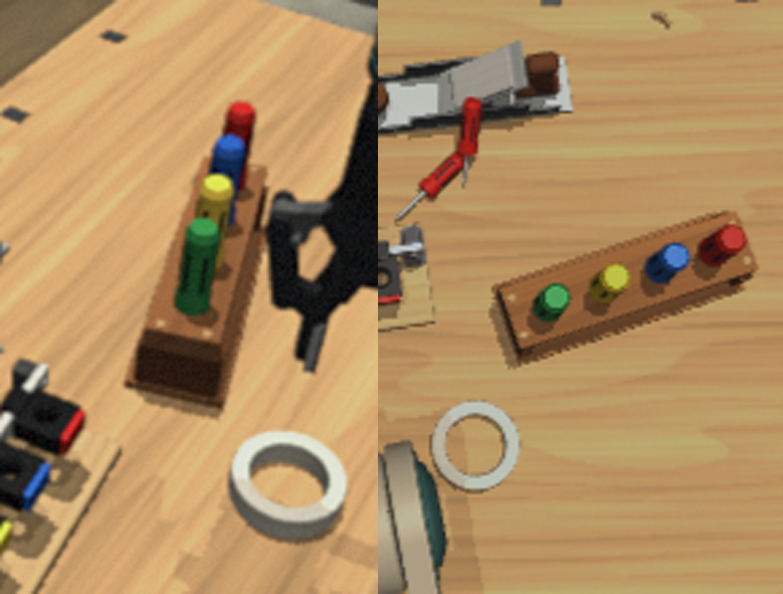

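All four drivers stand upright in the rack, in the order green, yellow, blue, red (551,300; 609,282; 667,263; 722,245). The plane and tape look to be in place, and the hand is clear.

```bash
python3 -c "
from cell import ticket
print(ticket.job_done())"
```

```text
the job is handed in; nothing more can be done
None
```

All four screwdrivers stand seated in the rack, handle up, in the order green, yellow, blue, red from left to right; the job was handed in at about 32 s.

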